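# Check the cooling candy slab with the infrared thermometer

## Task

Take the pistol-shaped infrared thermometer lightly by its barrel, draw it straight up clear of its stand and turn its nose down to read the uncut candy slab (not the squares already cut): finish holding it still in the air, its lens 10 to 20 cm from the middle of the slab, aimed at that middle and looking down more steeply than 45 degrees. Do not squeeze its thin housing hard, do not touch the slab, and leave the stand and everything else on the table where they are; the reading is locked on, so just keep holding it there when you finish.

Things in the scene. Friction and masses are not known exactly. Their poses are not given: they have to be found in the camera images.
- barrel (a point): Centre of the infrared thermometer's barrel, where to grip it. Axes: -x out of the nose, +x to the rear display, y across, z up, away from the handle. The barrel is a box with flat sides: 42 mm wide (y), 23 mm above and below this point, 81 mm to the front and 55 mm to the rear. Grip it with no more than 60 N a side. At the start it is level, 148 mm above the table, nose roughly to the robot.
- thermometer: The whole thermometer, same origin and axes: grey and black plastic, pistol form, 0.2 to 0.34 kg, centre of mass about 20 mm below and 8 mm in front of the grip point. Its handle hangs 100 mm down from the barrel's underside (26 mm wide, 34 mm deep, leaning 8 degrees to the rear) into the stand's pocket; the barrel's underside rests on the pocket's rim.
- lens (a point): Lens of the thermometer, the front face of its round nose (39 mm across), 100 mm in front of barrel on the barrel's axis; same axes, it looks along its -x.
- foot (a point): Lowest end of the thermometer's handle: in its axes 26 mm behind and 121 mm below barrel.
- stand: Loose desk stand, 0.7 kg: foot plate 135 x 110 x 12 mm and an upright metal pocket, 84 mm (x) by 40 mm (y) outside, 76 x 32 mm inside, open at the top, slotted in front; rim 125 mm above the table front and rear, 90 mm at its sides. The handle has 3 mm of play each side and comes out straight up; clear when foot is above the rim. Origin on the table, straight under barrel at the start.
- slab_frame_mid (a point): Middle of the top face of the uncut candy slab, 22 mm above the table. The slab is one smooth pale green piece, 118 x 138 mm, in a fixed dark wooden frame 150 x 170 mm (x, y) and 24 mm tall.
- slab: The uncut slab itself; origin on the table under its middle.
- cut_frame_mid (a point): Middle of the other frame, equal in size and wood, whose candy is already cut into rows of small squares: not the one to read.
- bowl: White ceramic bowl, 110 mm wide, 50 mm tall, at the back; origin under its centre. Bystander, leave it alone.
- cup: Steel cup, 68 mm wide, 75 mm tall, at the back; origin under its centre. Bystander, leave it alone.
- scraper: Steel bench scraper lying beside the frame of cut squares, about 80 x 120 mm, 22 mm high at its round wooden handle; origin on its underside. Bystander, leave it alone.
- brush: Wooden brush lying at the robot's left; origin on its underside. Bystander, leave it alone.
- spatula: Spatula with a wooden handle lying at the robot's right; origin on its underside. Bystander, leave it alone.
- candy1: Loose square of candy, 24 x 22 x 13 mm, lying by the frame of the uncut slab; origin under its centre. Bystander, leave it alone.
- candy2: Second loose square of candy, same size, lying by the frame of the uncut slab. Bystander, leave it alone.
Mind the look-alikes: they are no part of the job. What is shaped like the stand but yellow is not meant.

How it is judged:
By the outcome, as a careful person would: the job done as asked, in the order asked, and still so for the second after the job is handed in, while the arm keeps its last pose, push and grip.
It also fails if it takes over 42 s, if anything falls off the work surface, if the arm or the gripper's body presses on something with over 40 N, if the wrist force passes 120 N, or if a joint passes its speed limit or range.

## Robot

A 7-joint arm with a two-finger parallel gripper is mounted at the origin on the work surface. World frame = base frame: x ahead of the robot, y to its left, z up, the work surface at z = 0. Lengths are in m, angles in rad, forces in N, time in s.
With the tool pointing down it reaches from about 0.4 to 0.875 m from the base axis. Payload 19.3 kg.
Tool frame: the origin (TCP) lies on the front face of the gripper's body, between the roots of the fingers; the fingertips stand 73 mm ahead of it and the grasp point (between the pads) lies 54 mm ahead of it; z points along the fingers, y is the direction in which the jaws open and shut (so a half turn about z gives the same grasp; the last joint's range is limited). The gripper opens to 85 mm and grips with 20 to 120 N. Pads are 22 mm wide; open, the fingers measure 114 mm over their backs; the gripper's body (76 mm by 85 mm) begins 54 mm behind the grasp point. The pads swing forward as they close: fully open they stand 13 mm farther back than shut.
Start: joints at [1.257, 0.521, -0.036, 1.599, 0.021, 1.021, -0.113], TCP at [0.151, -0.607, 0.304] pointing down, gripper open.
Joint ranges: [-2.91, 2.91], [-0.3, 2.13], [-1.5, 1.42], [0.17, 2.43], [-1.26, 4.41], [0.16, 1.93], [-2.52, 2.52]. Speed limits (rad/s): [1.89, 1.89, 2.39, 2.39, 3.01, 3.01, 3.01].

## Interface

Orientations are given as [roll, pitch, yaw] about the fixed x, y, z axes, in that order (R = Rz(yaw) Ry(pitch) Rx(roll)).
In Python, from workcell import bot gives the robot as it stands.
- The arm moves only by the shell command python3 -m crank 'ROWS' [OPENING] [FORCE]. ROWS is a JSON object of lists of equal length, an entry for each row: "travel": the shift along the world's x, y, z in cm, a list of three; "rot": the turn, a rotation vector about the world's x, y, z in degrees, a list of three. A call has 1 to 8 rows; each row is the pose to reach, as a shift and turn from the pose commanded when the call began; what a row does not reach only later rows make up. A row lasts 1/10 s, in which the tool goes at most 50 mm and 8.59 degrees, less where a joint would pass 70% of its speed; a pose out of reach is approached as far as the arm can. A call with a gripper value outside its range is refused whole. OPENING is the opening, from -1 (shut) to 1 (fully open), so that 0 is half open, set as the call begins (- or left out, the last holds). The fingers move at their own pace and stop on an object; FORCE is the grip in N (left out, the last holds). Time passes only in rows, so rows that repeat a pose let the fingers close. It gives the time, the measured TCP pose, the force and the opening at its end, in the units of the state.
- bot.observe(): the state, without advancing time (a new reading comes with each control period).
- bot.grab_frame(name): name is "scene" or "top" or "wrist"; returns the picture (480x640x3 uint8, red, green, blue); there is no depth.
- bot.camera_model(name): a dict with "fx", "fy", "cx", "cy" (pixels), "R" (3x3) and "t" (3): a world point X has camera coordinates R X + t. Camera axes: x right, y down, z forward; pixel columns grow to the right and rows downward; lengths in m; the calibration is good to about 2 mm. The wrist camera is an equidistant fisheye: a pixel r from the principal point sees the ray r / f radians off the axis. A picture is of the moment at which its call begins: read the wrist's pose just before it. camera_model takes no time and is no camera call; for the wrist camera it gives the pose at the moment of the call.
- bot.job_done(): hands the job in, once; it reports no verdict.
Trained networks look in the newest picture that a camera, given by its name, has taken for a name from the list of things; names that differ only in an ending like _2 or _b are one class to them, and where a whole thing is asked for, a point or a joint stands for the part that bears it (a point fixed in the world has none). Each returns a list of dicts, best first, with "conf" (0 to 1); they miss things now and then, are a little off and sometimes report something else, mostly with a low value. They report only what shows in the picture. A call takes as long as a camera call. They do not tell look-alikes from the thing itself.
- bot.silhouettes(camera, thing): "pixels" (480x640 bool, what is visible of it) and "box" ([centre column, centre row, width, height] in pixels, round what is visible of it).
The state is a dict: "clock": time; "qpos": joint angles; "qd": joint speeds; "joint_efforts": joint torques, N m; "position": TCP position; "tool_rot": TCP orientation; "force": force on the tool from outside, world axes, zero at the start; "moment": the same for the moment, N m; "grip_width": finger opening in m.
Only numpy, scipy, OpenCV 4.12 (cv2) and the standard library are available. Lean on these libraries where they do the work, as an engineer would, in place of code of your own. Each camera call takes 0.05 s, during which the arm holds its last target.

## Working session

There is one attempt and no reset: what is moved stays moved. The work goes in short steps, Python scripts to look and compute and a shell command to move; the robot and the scene stay as the last step left them, time stands still between calls to the robot, and variables do not carry over. Pictures are saved under pics/ and viewed, and the job is handed in when it is done.

```bash
ls; mkdir -p pics
python3 - <<'E'
from workcell import bot
import cv2
s=bot.observe()
for k in s: print(k,s[k])
for n in ["scene","top","wrist"]:
    im=bot.grab_frame(n); cv2.imwrite(f"pics/{n}0.png",im[:,:,::-1])
    m=bot.camera_model(n); print(n,m)
E
```

```text
pics
clock 0.0
qpos [ 1.25676495  0.52201714 -0.03633207  1.59997889  0.0211762   1.02109754
 -0.1128    ]
qd [ 0.00010817  0.00041212  0.00073911  0.00103205 -0.00064084 -0.0013389
 -0.00152847]
joint_efforts [ 6.66721626e-04 -9.27102256e+01  1.98153824e+00 -3.69922435e+01
  1.81573274e-02  8.30375677e-03 -4.75004313e-06]
position [ 0.1508083  -0.60628099  0.30333411]
tool_rot [-3.14047707e+00  5.65219480e-05  2.43812505e-01]
force [-0.02420164 -0.02996552  0.51146041]
moment [0.03605345 0.00987104 0.04533857]
grip_width 0.08566978386204932
scene {'fx': 456.77983133195266, 'fy': 456.77983133195266, 'cx': 317.6473910798241, 'cy': 239.39025455310465, 'R': array([[ 0.80974988,  0.58669221, -0.00986799],
       [ 0.49133703, -0.68714275, -0.5351848 ],
       [-0.32076947,  0.42851732, -0.84467737]]), 't': array([-0.38231122, -0.19193978,  1.21702994])}
top {'fx': 476.1363744743576, 'fy': 476.1363744743576, 'cx': 329.8699941288787, 'cy': 236.86053642887097, 'R': array([[-0.00519889, -0.99979222, -0.01971034],
       [-0.98364548,  0.00866169, -0.17990707],
       [ 0.18004041,  0.01845266, -0.98348612]]), 't': array([-0.00378776,  0.49767577,  1.10883664])}
wrist {'fx': 371.64829954431775, 'fy': 371.64829954431775, 'cx': 316.54367235247867, 'cy': 235.52269602117508, 'R': array([[ 2.41435875e-01, -9.70416593e-01, -5.95098400e-04],
       [-9.21314862e-01, -2.29412067e-01,  3.13925196e-01],
       [-3.04774742e-01, -7.52445315e-02, -9.49447533e-01]]), 't': array([-0.62502309, -0.04117145,  0.37905735])}
```

View pics/scene0.png

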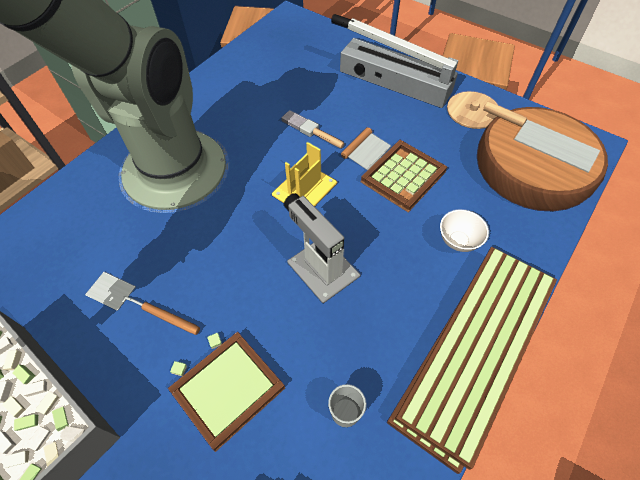

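View pics/top0.png

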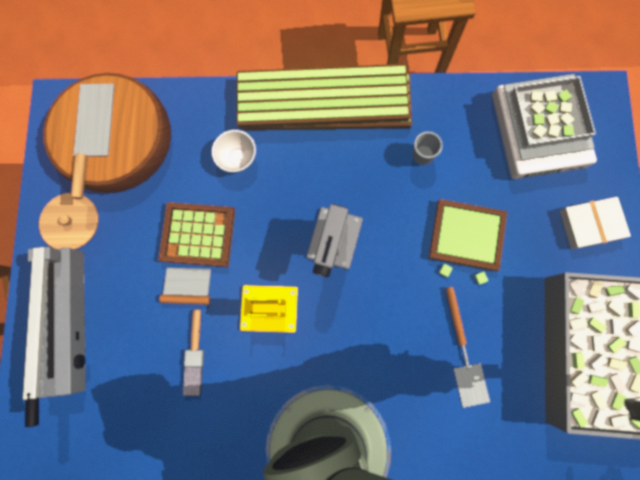

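View pics/wrist0.png

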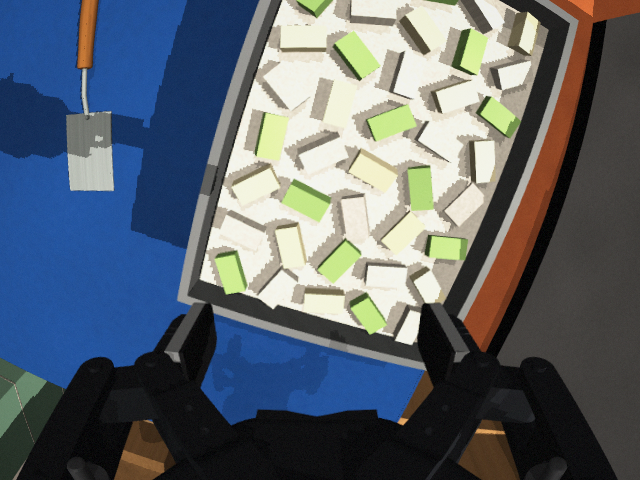

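Candidates for the thermometer: the grey pistol in the grey stand (scene 318,235; top 335,240); the yellow empty stand (scene 305,175; top 268,308) is a look-alike. For the slab: the uncut one (scene 228,390; top 468,235), against the cut one (scene 404,174; top 197,235) and the long slab strips at the back (top 323,97). I choose the grey pistol and the smooth slab.

```bash
cat > h.py <<'E'
import numpy as np, cv2
from workcell import bot
def proj(cm,X):
    X=np.atleast_2d(X); c=X@np.array(cm["R"]).T+np.array(cm["t"])
    return np.c_[cm["fx"]*c[:,0]/c[:,2]+cm["cx"],cm["fy"]*c[:,1]/c[:,2]+cm["cy"]]
def ray(cm,u,v,z):
    R=np.array(cm["R"]);t=np.array(cm["t"]);C=-R.T@t
    d=R.T@np.array([(u-cm["cx"])/cm["fx"],(v-cm["cy"])/cm["fy"],1]); return C+d*(z-C[2])/d[2]
E
python3 - <<'E'
from h import *
for n in ["top","scene"]:
    im=bot.grab_frame(n); cm=bot.camera_model(n); vis=im[:,:,::-1].copy()
    for th in ["thermometer","slab","stand"]:
        for r in bot.silhouettes(n,th)[:3]:
            p=r["pixels"]; ys,xs=np.nonzero(p)
            print(n,th,round(r["conf"],2),np.round(r["box"],1),p.sum(),"centroid",xs.mean().round(1),ys.mean().round(1), ray(cm,xs.mean(),ys.mean(),0.022 if th=="slab" else .148).round(4))
            if r["conf"]>.5:
                cs,_=cv2.findContours(p.astype(np.uint8),0,1); cv2.drawContours(vis,cs,-1,(0,0,255) if th!="stand" else (255,0,255),1)
                np.save(f"{n}_{th}_{int(xs.mean())}.npy",p)
    cv2.imwrite(f"pics/seg_{n}.png",vis)
    u,v=(335,240) if n=="top" else (320,240)
    cv2.imwrite(f"pics/crop_{n}.png",cv2.resize(vis[v-75:v+75,u-100:u+100],(800,600),interpolation=2))
E
```

```text
top thermometer 0.97 [330.1 239.8  35.4  73.3] 1466 centroid 329.4 239.3 [ 0.4733 -0.0082  0.148 ]
top slab 0.74 [467.  235.9  61.2  56.6] 2748 centroid 467.7 233.9 [ 0.5062 -0.3461  0.022 ]
top slab 0.48 [466.8 345.6  44.7 117.3] 1504 centroid 466.3 364.1 [ 0.1957 -0.3252  0.022 ]
top stand 0.72 [267.4 310.1  56.9  47. ] 2629 centroid 268.5 308.1 [0.3242 0.1236 0.148 ]
top stand 0.71 [332.5 240.2  50.7  57.8] 1293 centroid 336.7 238.2 [ 0.4757 -0.0241  0.148 ]
scene thermometer 0.73 [143.8 302.2 113.4  64.4] 1665 centroid 131.1 300.3 [ 0.2974 -0.3466  0.148 ]
scene thermometer 0.61 [313.6 224.6  54.5  67.9] 1843 centroid 314.5 225.3 [ 0.4753 -0.0128  0.148 ]
scene slab 0.91 [226.2 389.8  91.9  92.2] 4472 centroid 225.4 388.6 [ 0.5081 -0.3535  0.022 ]
scene slab 0.32 [310.9 132.6  61.7  36.7] 698 centroid 309.2 127.9 [0.2201 0.3087 0.022 ]
scene stand 0.95 [324.1 267.6  71.8  65.1] 2182 centroid 322.7 272.0 [ 0.552 -0.091  0.148]
scene stand 0.85 [306.9 176.8  65.9  62.9] 1919 centroid 305.6 178.4 [0.3863 0.0761 0.148 ]
scene stand 0.41 [312.7 226.7  62.8  64.4] 1844 centroid 314.0 225.6 [ 0.475  -0.0141  0.148 ]
```

View pics/crop_top.png

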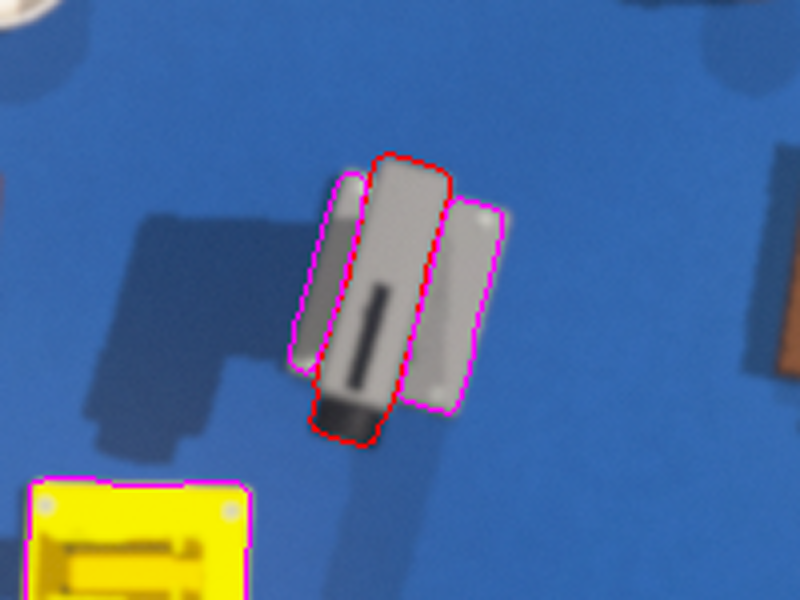

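View pics/crop_scene.png

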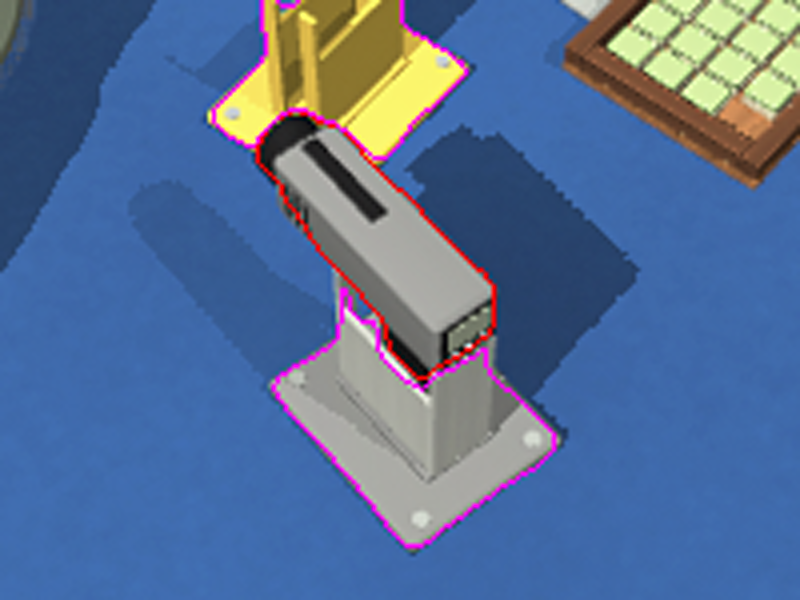

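```bash
cat > fit.py <<'E'
from h import *
from scipy.optimize import minimize
def model():
    b=[]
    box=lambda x0,x1,y,z0,z1:np.array([[x,s*y,z] for x in(x0,x1) for s in(-1,1) for z in(z0,z1)])
    parts=[box(-.081,.055,.021,-.023,.023)]
    a=np.linspace(0,2*np.pi,24,endpoint=False)
    parts.append(np.array([[x,.0195*np.cos(t),.0195*np.sin(t)] for x in(-.1,-.08) for t in a]))
    return parts
def rend(cm,p,z=.148):
    S=4; m=np.zeros((480*S//2,640*S//2),np.uint8)  # 2x
    c,s=np.cos(p[2]),np.sin(p[2]); R=np.array([[c,-s,0],[s,c,0],[0,0,1]])
    for q in model():
        uv=proj(cm,q@R.T+[p[0],p[1],z]); h=cv2.convexHull((uv*2*16+8*1).astype(np.int32).reshape(-1,1,2))
        cv2.fillConvexPoly(m,h,1,shift=4)
    return m
E
python3 - <<'E'
from fit import *
import glob
print(glob.glob("*.npy"))
ms={n:cv2.resize(np.load(f).astype(np.uint8),(1280,960),interpolation=0) for n,f in (("top","top_thermometer_329.npy"),("scene","scene_thermometer_314.npy"))}
cms={n:bot.camera_model(n) for n in ms}
def cost(p,ns):
    return sum(1-(r&ms[n]).sum()/(r|ms[n]).sum() for n in ns for r in [rend(cms[n],p)])
for ns in (["top"],["scene"],["top","scene"]):
    best=min((minimize(cost,[.473,-.01,a],args=(ns,),method="Nelder-Mead",options=dict(initial_simplex=[[.473,-.01,a],[.49,-.01,a],[.473,-.025,a],[.473,-.01,a+.15]],xatol=1e-4,fatol=1e-4)) for a in(-.5,-.3,-.1,.1)),key=lambda r:r.fun)
    print(ns,best.x.round(4),best.fun)
for n in ms:
    im=cv2.resize(bot.grab_frame(n)[:,:,::-1],(1280,960))
    for m,c in((ms[n],(0,255,0)),(rend(cms[n],best.x),(0,0,255))):
        cs,_=cv2.findContours(m,0,1); cv2.drawContours(im,cs,-1,c,1)
    u,v=(670,480) if n=="top" else (640,460)
    cv2.imwrite(f"pics/fit_{n}.png",cv2.resize(im[v-100:v+100,u-133:u+133],(800,600)))
E
```

```text
['top_stand_336.npy', 'scene_slab_225.npy', 'scene_stand_322.npy', 'top_stand_268.npy', 'scene_thermometer_131.npy', 'top_slab_467.npy', 'top_thermometer_329.npy', 'scene_stand_305.npy', 'scene_thermometer_314.npy']
['top'] [ 0.4933 -0.0139 -0.2626] 0.04647330257086357
['scene'] [ 0.4892 -0.0182 -0.3246] 0.08681955645161288
['top', 'scene'] [ 0.4918 -0.0147 -0.2781] 0.2050104443136943
```

View fit.

```bash
cd pics; python3 -c "
import cv2,numpy as np
a=cv2.imread('fit_top.png');b=cv2.imread('fit_scene.png')
cv2.imwrite('fit_both.png',np.hstack([a[:,130:670:][:, :400+140][:,:400],b[:,200:600]]))"
```

```text
(no output)
```

View pics/fit_both.png

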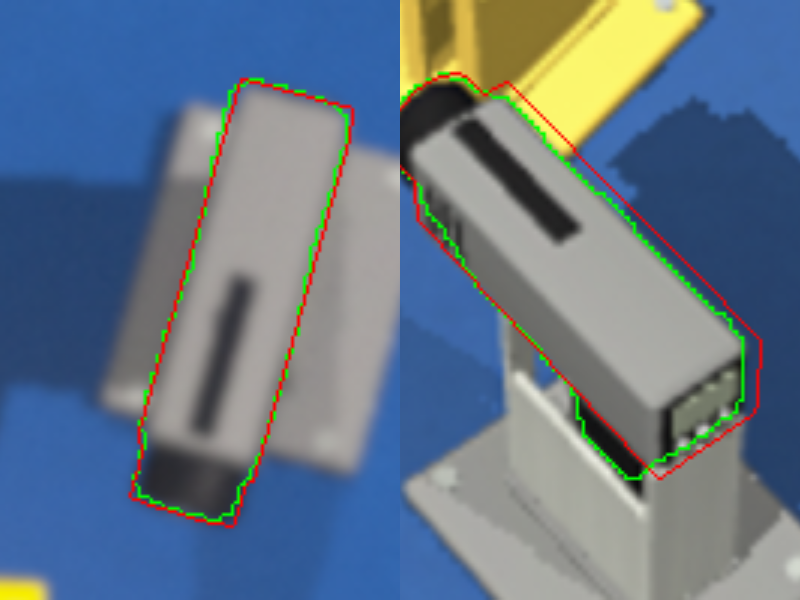

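Run:
```python
from h import *
# slab fit with minAreaRect of both cams projected to plane z=.022 (slab edges recessed 2mm in frame)
for n,f in (("top","top_slab_467.npy"),("scene","scene_slab_225.npy")):
    cm=bot.camera_model(n); p=np.load(f).astype(np.uint8)
    cs,_=cv2.findContours(p,0,1); c=max(cs,key=cv2.contourArea)[:,0]
    P=np.array([ray(cm,u,v,.022)[:2] for u,v in c])
    (x,y),wh,a=cv2.minAreaRect((P*1000).astype(np.float32)); print(n,x,y,wh,a)
```

```text
top 507.68963623046875 -346.04998779296875 (139.82154846191406, 122.84381103515625) 78.62256622314453
scene 507.69561767578125 -350.7248840332031 (141.11465454101562, 122.42500305175781) 78.93681335449219
```

The green outlines from the networks lie on the right objects. The top and scene cameras disagree by about 4 mm in y, so I take the mean for now: barrel at (0.491, -0.016), yaw -15°, slab at (0.508, -0.348). I move toward a point above the barrel and log joints for a kinematic fit.

```bash
cat > log.py <<'E'
from workcell import bot; import json
s=bot.observe(); r={k:[float(x) for x in s[k]] for k in("qpos","position","tool_rot","force")}
open("log.jsonl","a").write(json.dumps(r)+"\n")
print(round(s["clock"],2),"q",[round(x,3) for x in r["qpos"]],"p",[round(x,4) for x in r["position"]],"r",[round(x,3) for x in r["tool_rot"]],"F",[round(x,1) for x in r["force"]],"w",round(s["grip_width"],4))
E
python3 log.py
python3 -m crank '{"travel":[[5,5,0],[10,10,0],[14,14,0]],"rot":[[0,0,-4],[0,0,-8],[0,0,-12]]}' 1 40; python3 log.py
python3 -m crank '{"travel":[[4,4,2],[8,8,4],[12,12,6],[12,12,6]],"rot":[[0,0,-4],[0,-8,-8],[0,-15,-10],[0,-15,-10]]}'; python3 log.py
```

```text
0.65 q [1.257, 0.521, -0.036, 1.6, 0.021, 1.021, -0.113] p [0.1508, -0.6065, 0.3039] r [-3.142, -0.0, 0.244] F [-1.2, 0.1, -0.2] w 0.0852
clock: 0.95
position: [0.2578, -0.4991, 0.3039]
tool_rot: [3.142, -0.0, 0.031]
force: [1.0, -1.4, -0.2]
grip_width: 0.0856
0.95 q [1.001, 0.421, -0.017, 1.77, 0.008, 0.951, -0.559] p [0.2578, -0.4991, 0.3039] r [3.142, -0.0, 0.031] F [1.0, -1.4, -0.2] w 0.0856
clock: 1.35
position: [0.3776, -0.3783, 0.3653]
tool_rot: [-3.127, -0.267, -0.145]
force: [-0.7, -1.2, -0.8]
grip_width: 0.0854
1.35 q [0.843, 0.24, -0.107, 1.889, -0.188, 0.809, -0.857] p [0.3776, -0.3783, 0.3653] r [-3.127, -0.267, -0.145] F [-0.7, -1.2, -0.8] w 0.0854
```

```bash
cat > kin.py <<'E'
import numpy as np, json, itertools
from scipy.spatial.transform import Rotation as Ro
from scipy.optimize import least_squares
def rot(ax,a): return Ro.from_rotvec(np.eye(3)[ax]*a).as_matrix()
def fk(q,p,s):
    # p: h,L1,L2,d, a0,a1,a2,a3 (x offs), b0,b1,b2 (y offs), c1,c7
    h,L1,L2,d,a0,a1,a2,a3,b0,b1,b2,c1,c7=p
    R=rot(2,s[0]*q[0]+c1); x=np.array([0,0,h]); x=x+R@[a0,b0,0]
    R=R@rot(1,q[1])@rot(2,s[1]*q[2]); x=x+R@[a1,b1,L1]
    R=R@rot(1,q[3]); x=x+R@[a2,b2,0]
    R=R@rot(2,s[2]*q[4]); x=x+R@[0,0,L2]
    R=R@rot(1,q[5]); x=x+R@[a3,0,0]
    R=R@rot(2,s[3]*q[6]+c7); x=x+R@[0,0,d]
    return R,x
def load(): return [json.loads(l) for l in open("log.jsonl")]
def res(p,s,D,reg=.02):
    o=[]
    for r in D:
        R,x=fk(r["qpos"],p,s); o+=list((x-r["position"])*1)
        Rm=Ro.from_euler("xyz",r["tool_rot"]).as_matrix(); o+=list(Ro.from_matrix(R.T@Rm).as_rotvec()*.3)
    o+=list(np.array(p[4:11])*reg)
    return np.array(o)
def fit(D):
    out=[]
    for s in itertools.product((1,-1),repeat=4):
        for c7 in(0,np.pi/2,-np.pi/2,3.1):
            r=least_squares(res,[.35,.4,.4,.2]+[0]*7+[0,c7],args=(s,D))
            out.append((r.cost,s,r.x))
    out.sort(key=lambda t:t[0]); return out
if __name__=="__main__":
    o=fit(load())
    for c,s,x in o[:4]: print(c,s,x.round(4))
    np.savez("kin.npz",s=o[0][1],p=o[0][2])
E
python3 kin.py
```

```text
2.3215418369799862e-07 (-1, -1, -1, -1) [ 3.1930e-01  5.2990e-01  4.2110e-01  2.5450e-01 -4.0000e-04  2.0000e-04
 -5.0000e-04  5.0000e-04 -2.0000e-02 -1.9400e-02 -1.9400e-02 -6.0000e-04
  1.5702e+00]
2.3215418369800163e-07 (-1, -1, -1, -1) [ 3.1930e-01  5.2990e-01  4.2110e-01  2.5450e-01 -4.0000e-04  2.0000e-04
 -5.0000e-04  5.0000e-04 -2.0000e-02 -1.9400e-02 -1.9400e-02 -6.0000e-04
 -4.7129e+00]
2.321541836980047e-07 (-1, -1, -1, -1) [ 3.1930e-01  5.2990e-01  4.2110e-01  2.5450e-01 -4.0000e-04  2.0000e-04
 -5.0000e-04  5.0000e-04 -2.0000e-02 -1.9400e-02 -1.9400e-02 -6.0000e-04
  1.5702e+00]
2.3215418371080078e-07 (-1, -1, -1, -1) [ 3.1930e-01  5.2990e-01  4.2110e-01  2.5450e-01 -4.0000e-04  2.0000e-04
 -5.0000e-04  5.0000e-04 -2.0000e-02 -1.9400e-02 -1.9400e-02 -6.0000e-04
  1.5702e+00]
```

```bash
cat > plan.py <<'E'
from kin import *
k=np.load("kin.npz"); S=k["s"]; P=k["p"]
LO=np.array([-2.91,-.3,-1.5,.17,-1.26,.16,-2.52])+.03; HI=np.array([2.91,2.13,1.42,2.43,4.41,1.93,2.52])-.03
def ik(R,x,q0,w=.003):
    q0=np.clip(q0,LO+1e-4,HI-1e-4)
    def f(q):
        Rq,xq=fk(q,P,S); return np.r_[xq-x,Ro.from_matrix(Rq.T@R).as_rotvec()*.3,(q-q0)*w]
    r=least_squares(f,q0,bounds=(LO,HI)); return r.x,np.abs(r.fun[:6]).max()
def path(q,R1,x1,n):
    R0,x0=fk(q,P,S); rv=Ro.from_matrix(R1@R0.T).as_rotvec(); worst=0;tr=[q]
    for i in range(1,n+1):
        a=i/n; q,e=ik(Ro.from_rotvec(rv*a).as_matrix()@R0,x0+a*(x1-x0),q); worst=max(worst,e); tr.append(q)
    return q,worst,tr
def tip(yaw,th,dist,mid,flip):
    """tool pose for thermometer yaw, nose down th, lens at dist"""
    Rt=rot(2,yaw)@rot(1,-th)          # thermometer frame
    bar=np.array(mid)+Rt@[dist+.1,0,0]
    Rtool=Rt@Ro.from_euler("xyz",[np.pi,0,np.pi if flip else 0]).as_matrix()
    return Rtool, bar-Rtool[:,2]*.054
E
cat > p1.py <<'E'
from plan import *
q0=np.array(load()[-1]["qpos"]); yaw=-.265; bar=np.array([.491,-.016,.148]); mid=[.5077,-.3484,.022]
for flip in(0,1):
    Rg=rot(2,yaw)@Ro.from_euler("xyz",[np.pi,0,np.pi if flip else 0]).as_matrix()
    q,e,_=path(q0,Rg,bar+[0,0,.14],20); qg,e2,_=path(q,Rg,bar+[0,0,.054],8)
    ql,e3,_=path(qg,Rg,bar+[0,0,.24],10)
    print("flip",flip,"grasp",qg.round(2),round(e,4),round(e2,4),"lift",round(e3,4))
    for yd in range(-180,180,30):
        y=np.radians(yd)
        for th in (55,65):
            Rf,xf=tip(y,np.radians(th),.15,mid,flip)
            # first yaw at height (relative rotation short way), then pitch
            Ra=rot(2,y)@Ro.from_euler("xyz",[np.pi,0,np.pi if flip else 0]).as_matrix()
            qa,ea,_=path(ql,Ra,np.array([xf[0],xf[1],.36]),14); qf,ef,_=path(qa,Rf,xf,14)
            if max(ea,ef)<.004: print("  yaw",yd,th,round(ea,4),round(ef,4),qf.round(2),"margin",np.minimum(qf-LO,HI-qf).min().round(2))
E
python3 p1.py
```

```text
flip 0 grasp [ 0.07  0.47 -0.21  2.03  0.15  0.66 -2.07] 0.0 0.0 lift 0.0
  yaw -90 55 0.0 0.0 [-0.36  1.09  1.21  1.92 -0.38  0.22 -2.49] margin 0.0
  yaw -90 65 0.0 0.0 [-0.52  1.27  1.35  1.99 -0.52  0.19 -2.49] margin 0.0
  yaw 30 55 0.0 0.0 [ 1.34  0.88 -1.02  1.81 -0.45  0.38  0.03] margin 0.19
  yaw 30 65 0.0 0.0 [ 1.5   0.97 -1.12  1.86 -0.64  0.42  0.32] margin 0.23
  yaw 60 55 0.0 0.0 [ 1.19  0.85 -0.8   1.66 -0.49  0.93  0.37] margin 0.67
  yaw 60 65 0.0 0.0 [ 1.27  0.91 -0.8   1.61 -0.6   1.07  0.49] margin 0.63
  yaw 90 55 0.0 0.0 [ 1.03  0.86 -0.64  1.52 -0.36  1.38  0.62] margin 0.52
  yaw 90 65 0.0 0.0 [ 1.07  0.96 -0.65  1.38 -0.42  1.57  0.63] margin 0.33
  yaw 120 55 0.0 0.0 [ 0.88  0.88 -0.51  1.42 -0.16  1.72  0.93] margin 0.18
  yaw 150 55 0.0 0.0 [ 0.74  0.87 -0.41  1.4   0.14  1.88  1.33] margin 0.02
flip 1 grasp [ 0.43  0.54 -0.68  2.01  0.49  0.76  0.76] 0.0 0.0 lift 0.0
  yaw -180 55 0.0 0.0 [ 0.42  0.82  0.01  1.46  0.35  1.75 -1.24] margin 0.15
  yaw -180 65 0.0 0.0001 [ 0.18  0.99  0.42  1.29  0.22  1.9  -1.  ] margin 0.0
  yaw -150 55 0.0 0.0 [ 0.33  0.
[... 360 characters left out ...]
aw -90 65 0.0 0.0 [ 0.18  0.65  0.06  1.96  1.51  1.06 -0.98] margin 0.44
  yaw -60 55 0.0 0.0001 [ 0.47  0.59 -0.1   1.99  2.02  0.63 -0.91] margin 0.41
  yaw -60 65 0.0 0.0001 [ 0.46  0.58 -0.19  2.14  2.17  0.92 -1.11] margin 0.26
  yaw -30 55 0.0 0.0002 [ 1.15  0.74 -0.91  2.    2.36  0.6  -0.47] margin 0.4
  yaw -30 65 0.0 0.0004 [ 1.27  0.79 -1.05  2.16  2.64  0.85 -0.64] margin 0.24
  yaw 0 55 0.0 0.0002 [ 1.45  1.03 -1.33  1.93  1.93  0.37  0.59] margin 0.14
  yaw 0 65 0.0 0.0003 [ 1.61  1.17 -1.47  2.06  2.33  0.4   0.36] margin 0.0
  yaw 30 55 0.0 0.0 [ 1.46  1.06 -1.3   1.81  0.34  0.39  2.49] margin 0.0
  yaw 30 65 0.0 0.0028 [ 1.62  1.23 -1.47  1.86  0.45  0.4   2.49] margin 0.0
```

Run:
```python
from plan import *
r=load()[-1]; R=Ro.from_euler("xyz",r["tool_rot"])
for y in(40,):
    T=Ro.from_euler("xyz",[np.pi,0,np.radians(y)]); print(y,np.degrees((T*R.inv()).as_rotvec()).round(2))
print(np.degrees(-.265)+180, (np.array([.491,-.016,.29])-r["position"])*100)
```

```text
40 [-5.14 14.9  47.89]
164.81661842903318 [11.34359314 36.23177504 -7.53106218]
```

```bash
python3 -m crank '{"travel":[[1,4,0],[2,8,0],[4,12,0],[5,16,0],[6,20,0],[7,22,0],[7,22,0]],"rot":[[-0.8,2.3,7.5],[-1.6,4.6,15],[-2.4,6.9,22],[-3.2,9.2,30],[-4,11.8,38],[-4.8,14,45],[-5.1,14.9,47.9]]}'; python3 log.py
python3 -m crank '{"travel":[[1,2,0],[2,4,0],[3,6,0],[3,7,0],[3,7,0],[3,7,0],[3,7,0],[3,7,0]],"rot":[[0,0,8],[0,0,16],[0,0,24],[0,0,32],[0,0,40],[0,0,48],[0,0,56],[0,0,62]]}'; python3 log.py
python3 -m crank '{"travel":[[0,0,0],[0,0,0],[0,0,0],[0,0,0],[0,0,0],[0,0,0],[0,0,0],[0,0,0]],"rot":[[0,0,8],[0,0,16],[0,0,24],[0,0,32],[0,0,40],[0,0,48],[0,0,56],[0,0,62]]}'; python3 log.py
python3 kin.py | head -3
python3 - <<'E'
from h import *
im=bot.grab_frame("wrist"); cv2.imwrite("pics/w1.png",im[:,:,::-1])
import json; m=bot.camera_model("wrist"); print(m)
E
```

```text
clock: 2.05
position: [0.4483, -0.1573, 0.3642]
tool_rot: [-3.141, 0.006, 0.71]
force: [-0.3, -0.3, 0.3]
grip_width: 0.0851
2.05 q [0.497, 0.23, -0.342, 1.889, 0.093, 1.042, -0.744] p [0.4483, -0.1573, 0.3642] r [-3.141, 0.006, 0.71] F [-0.3, -0.3, 0.3] w 0.0851
clock: 2.85
position: [0.4769, -0.0905, 0.364]
tool_rot: [-3.141, 0.006, 1.788]
force: [-1.0, 0.4, 0.5]
grip_width: 0.0852
2.85 q [0.521, 0.268, -0.558, 1.86, 0.168, 1.057, 0.113] p [0.4769, -0.0905, 0.364] r [-3.141, 0.006, 1.788] F [-1.0, 0.4, 0.5] w 0.0852
clock: 3.65
position: [0.4769, -0.0905, 0.364]
tool_rot: [-3.141, 0.006, 2.87]
force: [0.5, -0.4, 0.7]
grip_width: 0.0853
3.65 q [0.679, 0.299, -0.757, 1.856, 0.236, 1.072, 1.13] p [0.4769, -0.0905, 0.364] r [-3.141, 0.006, 2.87] F [0.5, -0.4, 0.7] w 0.0853
2.334480680436377e-07 (-1, -1, -1, -1) [ 3.2020e-01  5.2980e-01  4.2100e-01  2.5500e-01  1.0000e-04  0.0000e+00
  1.0000e-04  3.0000e-04 -2.1200e-02 -1.8900e-02 -1.8900e-02 -4.0000e-04
  1.5704e+00]
{'fx': 371.64829954431775, 'fy': 371.64829954431775, 'cx': 316.54367235247867, 'cy': 235.52269602117508, 'R': array([[ 2.63103708e-01,  9.64767076e-01, -9.63262719e-04],
       [ 9.14511494e-01, -2.49080105e-01,  3.18791198e-01],
       [ 3.07319323e-01, -8.47560610e-02, -9.47824480e-01]]), 't': array([-0.03714075, -0.51948724,  0.28158683])}
```

View pics/w1.png

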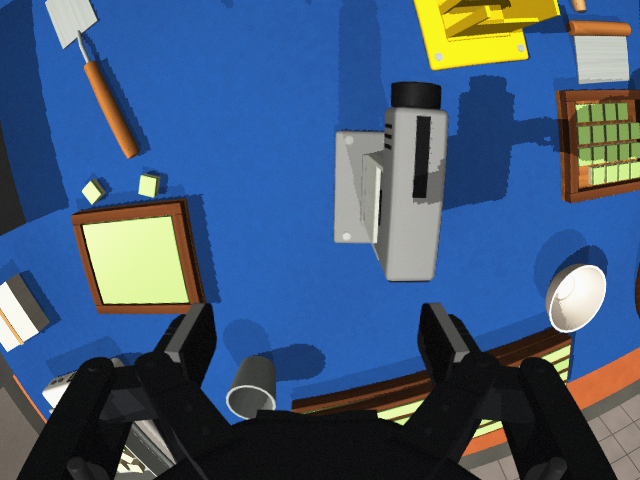

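The wrist view shows the grey thermometer at about (415,185), nose up in the picture, and the uncut slab at (135,260). I fit both in this view.

```bash
cat > fitw.py <<'E'
import fit
from fit import *
def fproj(cm,X):
    X=np.atleast_2d(X); c=X@np.array(cm["R"]).T+np.array(cm["t"])
    r=np.hypot(c[:,0],c[:,1]); th=np.arctan2(r,c[:,2]); 
    return np.c_[cm["fx"]*th*c[:,0]/r+cm["cx"],cm["fy"]*th*c[:,1]/r+cm["cy"]]
def fray(cm,u,v,z):
    a=np.array([(u-cm["cx"])/cm["fx"],(v-cm["cy"])/cm["fy"]]); th=np.hypot(*a)
    d=np.r_[a/th*np.sin(th),np.cos(th)]; R=np.array(cm["R"]);C=-R.T@np.array(cm["t"]); d=R.T@d
    return C+d*(z-C[2])/d[2]
def run(tag):
    fit.proj=fproj
    cm=bot.camera_model("wrist"); im=bot.grab_frame("wrist")
    vis=cv2.resize(im[:,:,::-1],(1280,960))
    for r in bot.silhouettes("wrist","thermometer")[:1]:
        p=r["pixels"].astype(np.uint8); print("therm",r["conf"],r["box"])
        m=cv2.resize(p,(1280,960),interpolation=0)
        cost=lambda q:1-(lambda R:(R&m).sum()/(R|m).sum())(rend(cm,q))
        b=min((minimize(cost,[x,y,-.265],method="Nelder-Mead",options=dict(initial_simplex=[[x,y,-.265],[x+.01,y,-.265],[x,y+.01,-.265],[x,y,-.2]],xatol=1e-4,fatol=1e-4)) for x in(.485,.495) for y in(-.02,-.01)),key=lambda r:r.fun)
        print(b.x.round(4),b.fun)
        for mm,c in((m,(0,255,0)),(rend(cm,b.x),(0,0,255))):
            cs,_=cv2.findContours(mm,0,1); cv2.drawContours(vis,cs,-1,c,1)
    for r in bot.silhouettes("wrist","slab")[:2]:
        p=r["pixels"].astype(np.uint8); cs,_=cv2.findContours(p,0,1); c=max(cs,key=cv2.contourArea)[:,0]
        P=np.array([fray(cm,u,v,.022)[:2] for u,v in c])
        print("slab",r["conf"],np.round(r["box"]),cv2.minAreaRect((P*1000).astype(np.float32)))
        cv2.drawContours(vis,[c.reshape(-1,1,2)*2],-1,(0,0,255),1)
    cv2.imwrite(f"pics/{tag}.png",cv2.resize(vis,(800,600)))
    return b
if __name__=="__main__":
    import sys; run(sys.argv[1])
E
python3 fitw.py fw1
```

```text
therm 0.6 [412.7, 182.7, 72.8, 197.4]
[ 0.4892 -0.017  -0.2821] 0.05618762475049899
slab 0.72 [136. 260. 102.  83.] ((502.8615417480469, -348.0105285644531), (139.8671417236328, 120.50350952148438), 78.92529296875)
```

View pics/fw1.png

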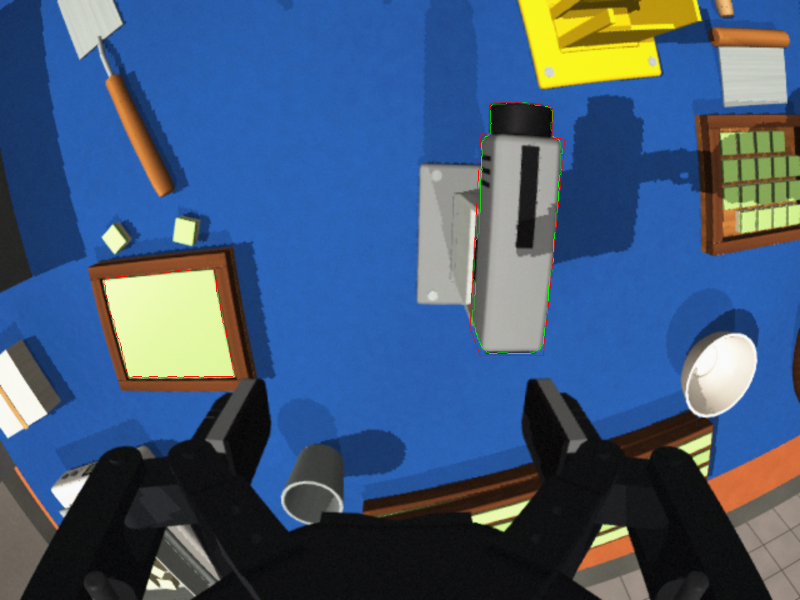

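```bash
python3 -m crank '{"travel":[[0.7,3.7,0],[1.4,7.5,0],[1.4,7.5,-3],[1.4,7.5,-5],[1.4,7.5,-5]],"rot":[[0,0,0],[0,0,0],[0,0,0],[0,0,0],[0,0,0]]}'; python3 log.py
python3 fitw.py fw2
```

```text
clock: 4.35
position: [0.4901, -0.0153, 0.3121]
tool_rot: [-3.14, 0.002, 2.862]
force: [0.2, -0.9, -0.3]
grip_width: 0.0855
4.35 q [0.506, 0.377, -0.759, 1.91, 0.314, 0.974, 0.895] p [0.4901, -0.0153, 0.3121] r [-3.14, 0.002, 2.862] F [0.2, -0.9, -0.3] w 0.0855
therm 0.98 [314.6, 204.3, 73.1, 242.6]
[ 0.4891 -0.0163 -0.2773] 0.03535635562086703
slab 0.62 [ 75. 281.  95.  86.] ((503.2351989746094, -347.09228515625), (142.90704345703125, 119.54866027832031), 78.82852935791016)
```

View pics/fw2.png

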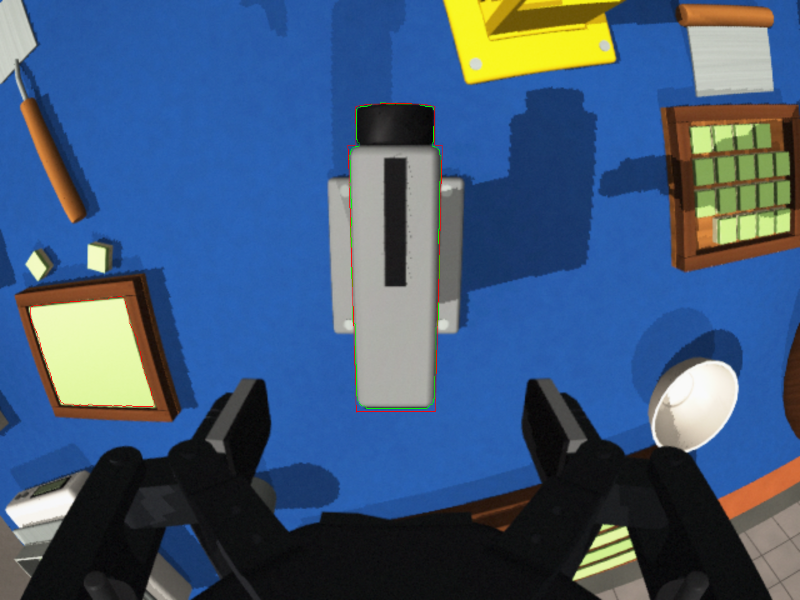

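```bash
python3 -m crank '{"travel":[[-0.1,-0.1,-4],[-0.1,-0.1,-7.5],[-0.1,-0.1,-10],[-0.1,-0.1,-11.1],[-0.1,-0.1,-11.1]],"rot":[[0,0,0.2],[0,0,0.2],[0,0,0.2],[0,0,0.2],[0,0,0.2]]}'; python3 log.py
python3 -m crank '{"travel":[[0,0,0],[0,0,0],[0,0,0],[0,0,0],[0,0,0],[0,0,0]],"rot":[[0,0,0],[0,0,0],[0,0,0],[0,0,0],[0,0,0],[0,0,0]]}' -0.05 40; python3 log.py
python3 - <<'E'
from h import *
for n in("wrist","scene"):
    im=bot.grab_frame(n); cv2.imwrite(f"pics/g_{n}.png",im[:,:,::-1])
E
```

```text
clock: 5.0
position: [0.49, -0.0165, 0.2029]
tool_rot: [-3.141, 0.005, 2.867]
force: [-0.5, -0.3, 1.2]
grip_width: 0.0856
5.0 q [0.418, 0.53, -0.667, 2.018, 0.482, 0.748, 0.752] p [0.49, -0.0165, 0.2029] r [-3.141, 0.005, 2.867] F [-0.5, -0.3, 1.2] w 0.0856
clock: 5.6
position: [0.4904, -0.0165, 0.2038]
tool_rot: [-3.141, 0.007, 2.867]
force: [-1.4, -0.7, 11.0]
grip_width: 0.0416
5.6 q [0.418, 0.528, -0.668, 2.018, 0.482, 0.748, 0.753] p [0.4904, -0.0165, 0.2038] r [-3.141, 0.007, 2.867] F [-1.4, -0.7, 11.0] w 0.0416
```

View pics/g_wrist.png

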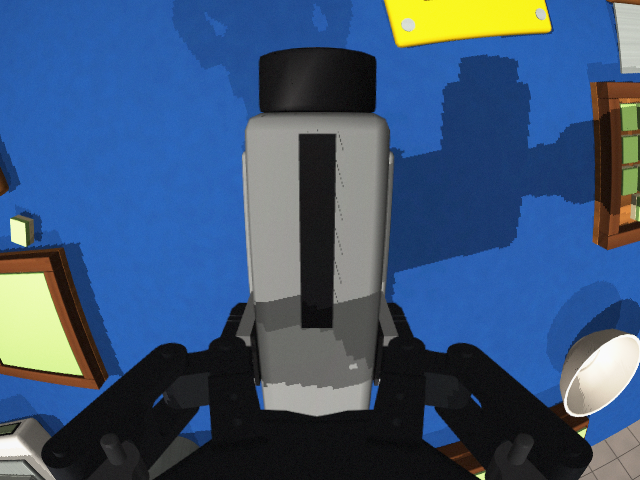

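View pics/g_scene.png

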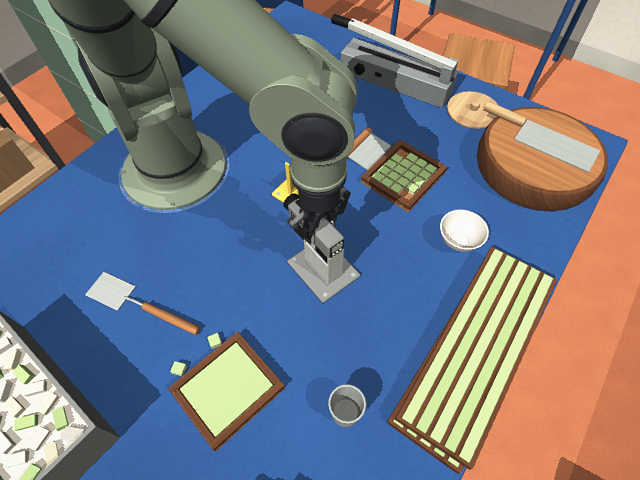

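```bash
python3 -m crank '{"travel":[[0,0,0],[0,0,0],[0,0,0.5],[0,0,1],[0,0,2],[0,0,3],[0,0,4],[0,0,4]],"rot":[[0,0,0],[0,0,0],[0,0,0],[0,0,0],[0,0,0],[0,0,0],[0,0,0],[0,0,0]]}' -0.3 40; python3 log.py
python3 - <<'E'
from h import *
for n in("wrist","scene"):
    im=bot.grab_frame(n); cv2.imwrite(f"pics/l_{n}.png",im[:,:,::-1])
im=cv2.imread("pics/l_scene.png")[160:340,200:440]; cv2.imwrite("pics/l_sc.png",cv2.resize(im,(800,600)))
E
```

```text
clock: 6.5
position: [0.4904, -0.0164, 0.2444]
tool_rot: [-3.141, 0.008, 2.867]
force: [-0.0, -0.0, -3.5]
grip_width: 0.0418
6.5 q [0.458, 0.468, -0.711, 1.984, 0.416, 0.83, 0.811] p [0.4904, -0.0164, 0.2444] r [-3.141, 0.008, 2.867] F [-0.0, -0.0, -3.5] w 0.0418
```

View pics/l_sc.png

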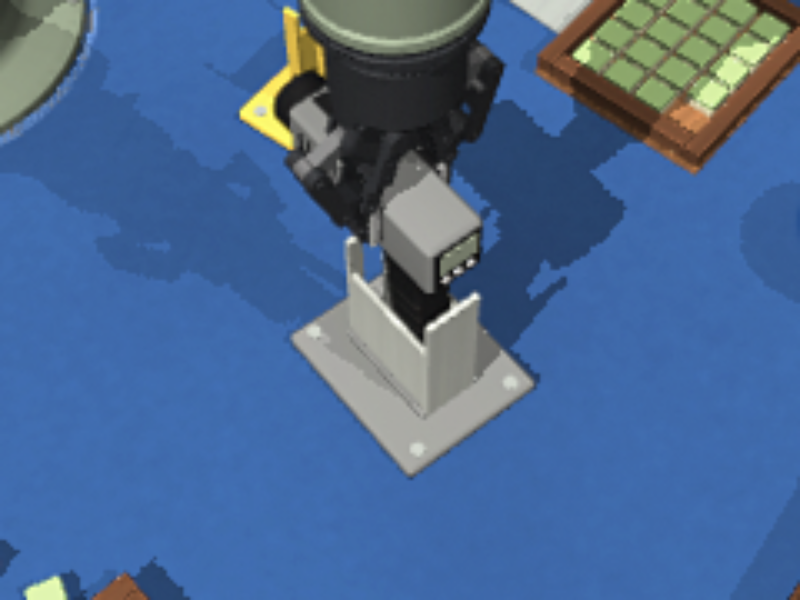

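The thermometer is coming out level, and the stand has stayed on the table. I lift on.

```bash
python3 -m crank '{"travel":[[0,0,2],[0,0,4],[0,0,6],[0,0,8],[0,0,10],[0,0,12],[0,0,13],[0,0,13]],"rot":[[0,0,0],[0,0,0],[0,0,0],[0,0,0],[0,0,0],[0,0,0],[0,0,0],[0,0,0]]}'; python3 log.py
cat > p2.py <<'E'
from plan import *
q0=np.array(load()[-1]["qpos"]); R0,x0=fk(q0,P,S); mid=[.5055,-.348,.022]
print("fk err",x0-load()[-1]["position"])
for yd in(-75,-90,-105,-120):
  for th in(60,65):
    y=np.radians(yd); Rf,xf=tip(y,np.radians(th),.145,mid,1)
    Ra=rot(2,y)@Ro.from_euler("xyz",[np.pi,0,np.pi]).as_matrix()
    qa,ea,_=path(q0,Ra,np.array([xf[0],xf[1],.38]),14); qf,ef,tr=path(qa,Rf,xf,14)
    print(yd,th,"xf",xf.round(4),"err",round(ea,4),round(ef,4),qf.round(2),np.minimum(qf-LO,HI-qf).min().round(2),"pitch rv",np.degrees(Ro.from_matrix(Rf@Ra.T).as_rotvec()).round(1))
E
python3 p2.py
python3 - <<'E'
from h import *
im=bot.grab_frame("wrist"); cv2.imwrite("pics/l2.png",im[:,:,::-1])
E
```

```text
clock: 7.4
position: [0.4902, -0.0165, 0.3734]
tool_rot: [-3.141, 0.007, 2.867]
force: [0.1, -0.1, -3.2]
grip_width: 0.0414
7.4 q [0.549, 0.305, -0.792, 1.83, 0.247, 1.1, 0.965] p [0.4902, -0.0165, 0.3734] r [-3.141, 0.007, 2.867] F [0.1, -0.1, -3.2] w 0.0414
fk err [-8.33727988e-07 -1.40330995e-05 -3.49860214e-06]
-75 60 xf [ 0.5251 -0.4212  0.2612] err 0.0 0.0 [ 0.3   0.61  0.    2.02  1.78  0.85 -0.98] 0.38 pitch rv [-58.  -15.5  -0. ]
-75 65 xf [ 0.5196 -0.4007  0.2669] err 0.0 0.0 [ 0.28  0.61 -0.04  2.07  1.84  0.98 -1.08] 0.33 pitch rv [-62.8 -16.8  -0. ]
-90 60 xf [ 0.5055 -0.4237  0.2612] err 0.0 0.0 [ 0.22  0.64  0.07  1.94  1.47  0.95 -0.91] 0.46 pitch rv [-60.  -0.  -0.]
-90 65 xf [ 0.5055 -0.4026  0.2669] err 0.0 0.0 [ 0.18  0.66  0.04  1.97  1.52  1.06 -1.  ] 0.43 pitch rv [-65.  -0.   0.]
-105 60 xf [ 0.4859 -0.4212  0.2612] err 0.0 0.0 [ 0.21  0.69  0.08  1.84  1.22  1.11 -0.87] 0.56 pitch rv [-58.   15.5  -0. ]
-105 65 xf [ 0.4914 -0.4007  0.2669] err 0.0 0.0 [ 0.16  0.71  0.07  1.85  1.25  1.2  -0.94] 0.55 pitch rv [-62.8  16.8  -0. ]
-120 60 xf [ 0.4676 -0.4136  0.2612] err 0.0 0.0 [ 0.22  0.73  0.08  1.74  1.01  1.27 -0.87] 0.63 pitch rv [-52.  30.   0.]
-120 65 xf [ 0.4782 -0.3953  0.2669] err 0.0 0.0 [ 0.17  0.76  0.08  1.73  1.04  1.36 -0.91] 0.54 pitch rv [-56.3  32.5   0. ]
```

View pics/l2.png

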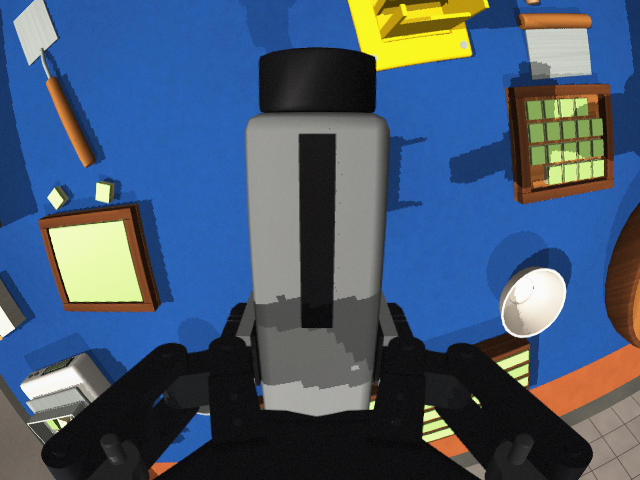

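```bash
python3 -m crank '{"travel":[[0,-1.5,0],[0.2,-4,0],[0.4,-7,0],[0.5,-10,0],[0.7,-13,0],[0.8,-16,0],[0.9,-19,0],[1,-22,0]],"rot":[[0,0,-3],[0,0,-8],[0,0,-13],[0,0,-18],[0,0,-24],[0,0,-30],[0,0,-36],[0,0,-42]]}'; python3 log.py
python3 -m crank '{"travel":[[0.1,-3,0],[0.2,-6,0],[0.3,-9,0],[0.4,-12,0],[0.5,-14.5,0],[0.5,-16,0],[0.5,-16.6,0],[0.5,-16.6,0]],"rot":[[0,0,-6],[0,0,-12],[0,0,-18],[0,0,-24],[0,0,-29],[0,0,-32],[0,0,-32.3],[0,0,-32.3]]}'; python3 log.py; sed -i 's/load()\[-1\]\["qpos"\]/load()[-1]["qpos"]/' p2.py
python3 - <<'E'
from plan import *
r=load()[-1]; R=Ro.from_euler("xyz",r["tool_rot"]); Rf,xf=tip(-np.pi/2,np.radians(65),.145,[.5055,-.348,.022],1); xf=xf-Rf[:,2]*.0015
print(np.degrees((Ro.from_matrix(Rf)*R.inv()).as_rotvec()).round(2),((xf-r["position"])*100).round(2))
E
```

```text
clock: 8.25
position: [0.499, -0.2397, 0.372]
tool_rot: [-3.14, 0.005, 2.125]
force: [0.3, -0.0, -3.0]
grip_width: 0.0417
8.25 q [0.741, 0.378, -0.539, 1.688, 0.216, 1.132, 0.695] p [0.499, -0.2397, 0.372] r [-3.14, 0.005, 2.125] F [0.3, -0.0, -3.0] w 0.0417
clock: 9.05
position: [0.5045, -0.4029, 0.3723]
tool_rot: [-3.14, 0.005, 1.571]
force: [-0.0, 1.0, -4.5]
grip_width: 0.0414
9.05 q [0.812, 0.516, -0.359, 1.445, 0.191, 1.213, 0.429] p [0.5045, -0.4029, 0.3723] r [-3.14, 0.005, 1.571] F [-0.0, 1.0, -4.5] w 0.0414
[-6.471e+01 -7.000e-02  4.000e-02] [  0.1    0.16 -10.48]
```

```bash
python3 -m crank '{"travel":[[0,0,0],[0,0,0],[0,0,0],[0,0,0],[0,0,0],[0,0,0],[0,0,0],[0,0,0]],"rot":[[-2,0,0],[-6,0,0],[-10,0,0],[-15,0,0],[-20,0,0],[-25,0,0],[-30,0,0],[-34,0,0]]}'; python3 log.py
python3 -m crank '{"travel":[[0,0,0],[0,0,0],[0,0,0],[0,0,0],[0,0,-1],[0,0,-2],[0,0,-3],[0,0,-3]],"rot":[[-5,0,0],[-10,0,0],[-15,0,0],[-20,0,0],[-25,0,0],[-29,0,0],[-30.7,0,0],[-30.7,0,0]]}'; python3 log.py
python3 - <<'E'
from h import *
for n in("wrist","scene","top"):
    im=bot.grab_frame(n); cv2.imwrite(f"pics/t_{n}.png",im[:,:,::-1])
E
```

```text
clock: 9.85
position: [0.5056, -0.4005, 0.3734]
tool_rot: [3.14, 0.603, 1.574]
force: [-0.0, -0.8, -4.3]
grip_width: 0.0417
9.85 q [0.484, 0.405, -0.161, 1.726, 0.799, 0.956, -0.112] p [0.5056, -0.4005, 0.3734] r [3.14, 0.603, 1.574] F [-0.0, -0.8, -4.3] w 0.0417
clock: 10.65
position: [0.5055, -0.4003, 0.3412]
tool_rot: [-3.136, 1.133, 1.58]
force: [-0.3, 0.9, -3.0]
grip_width: 0.0417
10.65 q [0.21, 0.527, 0.003, 1.941, 1.443, 1.1, -0.817] p [0.5055, -0.4003, 0.3412] r [-3.136, 1.133, 1.58] F [-0.3, 0.9, -3.0] w 0.0417
```

View pics/t_wrist.png

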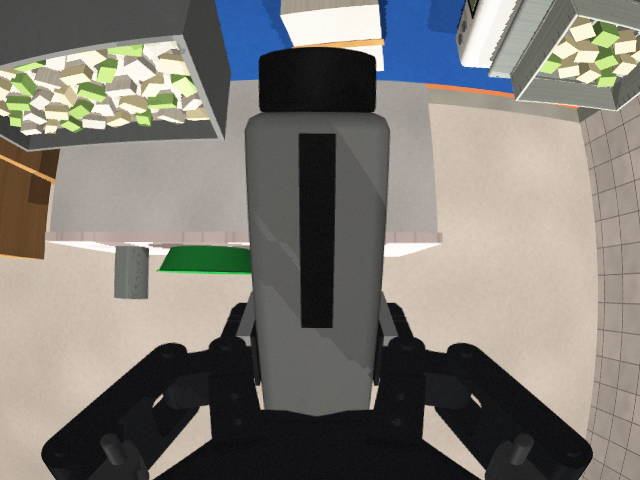

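View pics/t_scene.png

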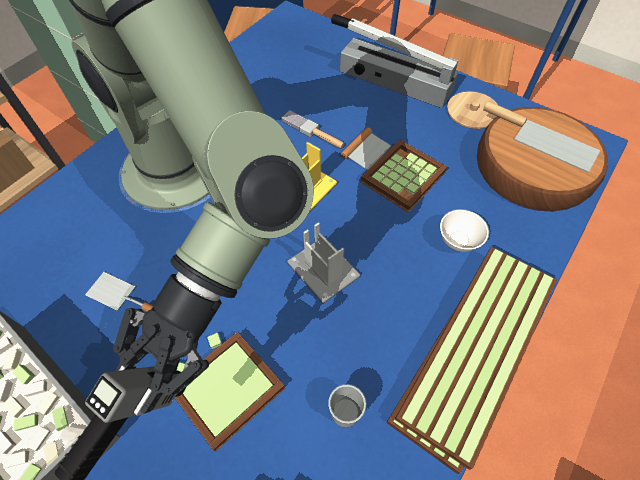

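View pics/t_top.png

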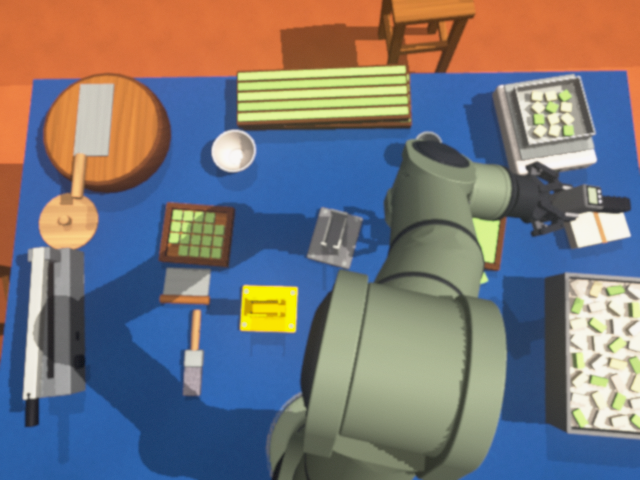

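Run:
```python
from plan import *
r=load()[-1]; R=Ro.from_euler("xyz",r["tool_rot"]); Rf,xf=tip(-np.pi/2,np.radians(65),.145,[.5055,-.348,.022],1); xf=xf-Rf[:,2]*.0015
print(np.degrees((Ro.from_matrix(Rf)*R.inv()).as_rotvec()).round(2),((xf-r["position"])*100).round(2))
```

```text
[-0.08 -0.13 -0.25] [-0.   -0.09 -7.37]
```

```bash
python3 -m crank '{"travel":[[0,-0.1,-1],[0,-0.1,-2.5],[0,-0.1,-4],[0,-0.1,-5.5],[0,-0.1,-6.7],[0,-0.1,-7.3],[0,-0.1,-7.3],[0,-0.1,-7.3]],"rot":[[0,0,-0.2],[0,0,-0.2],[0,0,-0.2],[0,0,-0.2],[0,0,-0.2],[0,0,-0.2],[0,0,-0.2],[0,0,-0.2]]}'; python3 log.py
python3 -m crank '{"travel":[[0,0,0],[0,0,0],[0,0,0],[0,0,0],[0,0,0]],"rot":[[0,0,0],[0,0,0],[0,0,0],[0,0,0],[0,0,0]]}'; python3 log.py
python3 - <<'E'
from plan import *
from fitw import fproj
import cv2
from h import proj
from workcell import bot
r=load()[-1]; R=Ro.from_euler("xyz",r["tool_rot"]).as_matrix(); g=[l for l in load()]
# grasp record: barrel pose in tool frame
Rg=Ro.from_euler("xyz",[-3.141,.007,2.867]).as_matrix(); xg=np.array([.4904,-.0165,.2038])
tB=Rg.T@(np.array([.4893,-.0162,.148])-xg); RB=Rg.T@rot(2,-.275)
B=r["position"]+R@tB; RT=R@RB; L=B+RT@[-.1,0,0]; n=-RT[:,0]
for mid in([.5077,-.346,.022],[.5077,-.3507,.022],[.503,-.3475,.022],[.5055,-.348,.022]):
    v=np.array(mid)-L; print("dist",np.linalg.norm(v).round(4),"aim err mm",(np.linalg.norm(np.cross(v,n))*1e3).round(1),"deg",np.degrees(np.arccos(v@n/np.linalg.norm(v))).round(1))
print("steep",np.degrees(np.arcsin(-n[2])).round(1),"lens",L.round(3))
box=np.array([[x,y,z] for x in(-.081,.055) for y in(-.021,.021) for z in(-.023,.023)])
for c,f in(("scene",proj),("top",proj),("wrist",fproj)):
    im=bot.grab_frame(c)[:,:,::-1].copy(); cm=bot.camera_model(c)
    for p in f(cm,box@RT.T+B): cv2.circle(im,tuple(int(v) for v in p),2,(0,0,255),-1)
    for X,col in((L,(255,0,255)),(np.array([.5055,-.348,.022]),(255,0,0)),(B+RT@[.026,0,-.121],(0,255,255))):
        p=f(cm,X)[0]; cv2.circle(im,tuple(int(v) for v in p),3,col,-1)
    cv2.imwrite(f"pics/f_{c}.png",im)
E
```

```text
clock: 11.6
position: [0.505, -0.4036, 0.2703]
tool_rot: [3.141, 1.135, 1.566]
force: [1.0, 0.0, -3.2]
grip_width: 0.0414
11.6 q [0.212, 0.65, 0.007, 1.968, 1.519, 1.087, -0.988] p [0.505, -0.4036, 0.2703] r [3.141, 1.135, 1.566] F [1.0, 0.0, -3.2] w 0.0414
clock: 12.1
position: [0.5049, -0.4034, 0.27]
tool_rot: [-3.141, 1.135, 1.567]
force: [-0.6, 0.2, -3.1]
grip_width: 0.0415
12.1 q [0.212, 0.65, 0.007, 1.969, 1.519, 1.087, -0.988] p [0.5049, -0.4034, 0.27] r [-3.141, 1.135, 1.567] F [-0.6, 0.2, -3.1] w 0.0415
dist 0.1476 aim err mm 2.8 deg 1.1
dist 0.1456 aim err mm 3.8 deg 1.5
dist 0.1469 aim err mm 2.3 deg 0.9
dist 0.1467 aim err mm 0.5 deg 0.2
steep 64.6 lens [ 0.505 -0.41   0.155]
```

View pics/f_scene.png

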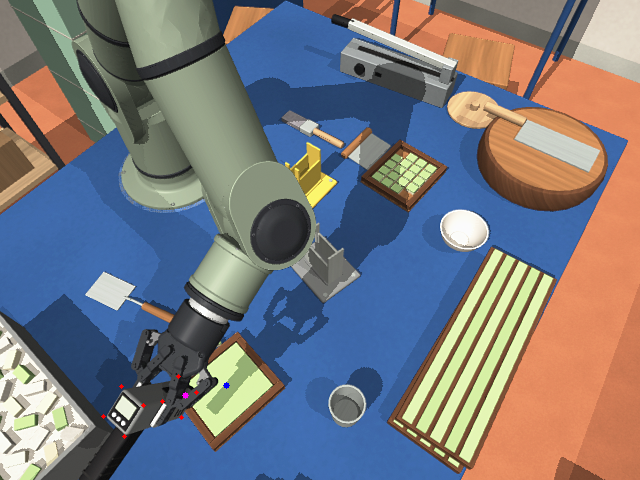

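View pics/f_wrist.png

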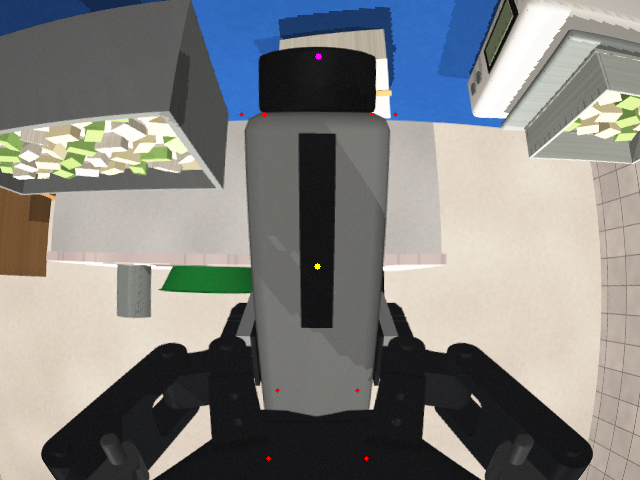

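View pics/f_top.png

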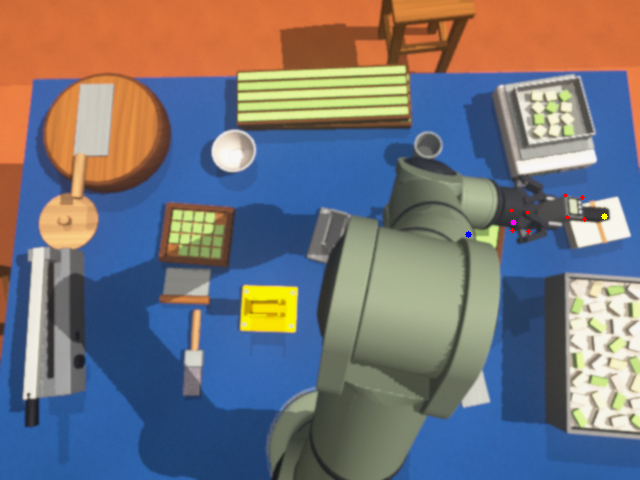

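The overlays fall on the barrel, lens and handle, the grip is unslipped, and the stand's foot-plate corner is still at scene (325,302). I hand the job in.

```bash
python3 -c "
from workcell import bot
print(bot.job_done())"; python3 log.py
```

```text
the job is handed in; nothing more can be done
None
the job is handed in; nothing more can be done
```

The robot gripped the thermometer by its barrel at 40 N and drew it straight up out of the stand. It then turned the nose down over the uncut slab and handed the job in with the thermometer held still, at 12.1 s of the 42 s allowed.

- **Reading pose:** by my last calculation the lens is 14.7 cm from the slab's middle, looking 65° down, with the aim off by about 0.5 mm. The slab's middle comes from averaging three cameras. Measured against any single camera, the aim is off by at most about 4 mm (1.5°).
- **Grip:** the finger opening held at 41–42 mm and the wrist force was about 3 N, which matches the thermometer's weight alone. The nose sat at the same pixels in the wrist picture before and after the turn, so I saw no slip.
- **Surroundings:** in the scene picture the stand's foot plate was where it started, though the arm hid part of it. I saw no contact with the slab or anything else.
- **Disagreements:** the top and scene cameras differed by about 4–5 mm in y, so I used a value between them. One network report labelled the spatula as the thermometer, and I ignored it.

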